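# Fit the turntable's sprung knob and hold it down

## Task

A purple glass die has been left on the hub in the middle of the grey turntable: put it in the wooden token tray with the other die. Then take the orange knob out of its wooden stand, turn it until its four-ribbed stem meshes with the cross-shaped socket in the hub, and push it down against the spring until it is fully home, its flange flat on the hub. Finish while still holding the knob pressed home, since the spring pushes it up if you let go; keep the dice in the tray and leave the bowl, the tin and the clamp where they are.

Things in the scene. Friction and masses are not known exactly. Their poses are not given: they have to be found in the camera images.
- hub_mouth (a point): Centre of the mouth of the plus-shaped socket, level with the hub's top face (62 mm above the shelf). z up. Its two slots lie along this point's x and y axes, parallel to the hub's sides and the white stripes on the disc; each is 11 mm wide and 35 mm long overall, so the knob meshes in any of four positions 90 degrees apart. A black spring plunger lies 18 mm down inside.
- turntable: Grey turntable on a fixed black foot; origin on its axis at shelf level. Disc 180 mm across, its top 28 mm above the shelf; on it a white square hub, 56 x 56 mm, rising 34 mm above the disc, with the socket in its top. The disc turns only stiffly (it takes 0.15 N m).
- plunger (a joint): How far the sprung plunger inside the socket is pushed down, m: 0 untouched, 0.012 when the knob is fully home. Pushing it takes 2.7 N at the start, rising to about 8 N fully home; it then goes on pushing the knob up.
- disc (a joint): Angle of the turntable disc, with its hub and socket, about the vertical, rad, from its fixed foot; it stays where it is left.
- knob_grip (a point): Centre of the grip of the orange plastic knob (about 70 g): a block 40 mm long (x), 20 mm wide (y), 40 mm high (z up); pinch it across y from above. Below it a round flange, 50 mm across, 6 mm thick, its top 20 mm and flat underside 26 mm below this point. Starts upright at any yaw, flange resting on the ring stand, stem hanging loosely inside; lift it 40 mm to clear the stand.
- knob_tip (a point): Lower end of the knob's stem on its axis, 56 mm below knob_grip and 30 mm below the flange's underside; same axes as knob_grip. The stem is plus-shaped: four upright ribs with round ends, 9 mm thick, along x and y, 33 mm across in all (1 mm clearance per side in the socket).
- stand: Fixed dark wooden ring that holds the knob: 68 mm outside, 38 mm inside, 34 mm high; origin at the centre of its underside.
- die_center (a point): Centre of the purple glass die that lies on the hub over the socket: cube of side 22 mm with white pips, axes along its edges, 27 g.
- die2_center (a point): Centre of the other purple die, the same size, which already lies in the tray's wide pocket.
- tray: Fixed light wooden token tray, 170 (x) x 110 (y) x 24 mm high, 5 mm walls and floor; origin at the centre of its underside. A low wall at x = -43 mm parts a narrow pocket of coloured tokens (-x end) from the wide, flat pocket (x -41 to 80 mm, y -50 to 50 mm). The other die lies around x = -15 mm; the part around x = 45 mm is free.
- bowl: White ceramic bowl, 130 mm across, 50 mm high, beyond the turntable; origin at the centre of its underside. Leave alone.
- tin: Round metal tin with a brass twist cap, 68 mm across, 85 mm high; origin at the centre of its underside. Leave alone.
- clamp: Red plastic spring clamp lying flat, about 100 x 45 x 20 mm; origin at the centre of its underside. Leave alone.
Not all that is in view belongs to the job. Leave any pink or yellow look-alike of the turntable alone.

How it is judged:
By the outcome, as a careful person would: the job done as asked, in the order asked, and still so for the second after the job is handed in, while the arm keeps its last pose, push and grip.
It also fails if it takes over 54 s, if anything falls off the work surface, if the arm or the gripper's body presses on something with over 40 N, if the wrist force passes 120 N, or if a joint passes its speed limit or range.

## Robot

A 6-joint arm with a two-finger parallel gripper is mounted at the origin on the work surface. World frame = base frame: x ahead of the robot, y to its left, z up, the work surface at z = 0. Lengths are in mm, angles in rad, forces in N, time in s.
With the tool pointing down it reaches from about 425 to 925 mm from the base axis. Payload 12.5 kg.
Tool frame: the origin (TCP) lies between the finger pads; the fingertips stand 25 mm ahead of it and the grasp point (between the pads) lies 6 mm ahead of it (r.finger_overhang is the distance from the TCP to the fingertips, in mm); z points along the fingers, y is the direction in which the jaws open and shut (so a half turn about z gives the same grasp; the last joint's range is limited). The gripper opens to 85 mm and grips with 20 to 120 N. Pads are 22 mm wide; open, the fingers measure 114 mm over their backs; the gripper's body (76 mm by 85 mm) begins 54 mm behind the grasp point. The pads swing forward as they close: fully open they stand 13 mm farther back than shut.
Start: joints at [1.002, 0.491, 1.559, -0, 1.092, -0.106], TCP at [279.021, 559.278, 232.327] pointing down, gripper open.
Joint ranges: [-3.1, 3.1], [-0.84, 2.19], [0.05, 2.79], [-1.13, 4.28], [0.06, 2.93], [-2.69, 2.69]. Speed limits (rad/s): [2.22, 2.22, 2.79, 3.14, 3.14, 3.14].

## Interface

Orientations are given as a rotation vector (axis times angle).
In Python, from plant import r, read_camera, look_for gives the robot as it stands.
- The arm moves only by the shell command python3 -m crank 'ROWS' [OPENING] [FORCE]. ROWS is text: rows parted by semicolons, each of 6 numbers parted by spaces: the shift along the tool's x, y, z in mm, then the turn, a rotation vector about the tool's x, y, z in rad. A call has 1 to 8 rows; each row is the pose to reach, as a shift and turn from the pose commanded when the call began, along the tool's axes at that moment; what a row does not reach only later rows make up. A row lasts 1/12 s, in which the tool goes at most 41.7 mm and 7.16 degrees, less where a joint would pass 70% of its speed; a pose out of reach is approached as far as the arm can. A call with a gripper value outside its range is refused whole. OPENING is the opening, from -1 (shut) to 1 (fully open), so that 0 is half open, set as the call begins (- or left out, the last holds). The fingers move at their own pace and stop on an object; FORCE is the grip in N (left out, the last holds). Time passes only in rows, so rows that repeat a pose let the fingers close. It gives the time, the measured TCP pose, the force and the opening at its end, in the units of the state.
- r.state(): the state, without advancing time (a new reading comes with each control period).
- read_camera(name): name is "scene" or "top" or "wrist"; returns a dict with "color" (400x640x3 uint8, red, green, blue), "vfov" (degrees; the focal length in pixels is half the picture's height over the tangent of half this angle, whatever the lens; pixels are square), "cx", "cy" (the principal point, pixels), "origin" and "orientation" of the camera in the world. Camera axes: x right, y up, looking along -z (the intrinsics and any distortion apply to the point x, -y, -z); pixel columns grow to the right and rows downward; lengths in mm; the calibration is good to about 2 mm. A picture is of the moment at which its call begins. There is no depth.
- r.job_done(): hands the job in, once; it reports no verdict.
Trained networks look in a picture, given as the dict that the camera call returned (one of the last four; its "shot" number tells which), for a name from the list of things; names that differ only in an ending like _2 or _b are one class to them, and where a whole thing is asked for, a point or a joint stands for the part that bears it (a point fixed in the world has none). Each returns a list of dicts, best first, with "p" (0 to 1); they miss things now and then, are a little off and sometimes report something else, mostly with a low value. They report only what shows in the picture. A call takes as long as a camera call. They do not tell look-alikes from the thing itself.
- look_for(picture, label): "xyz" ([x, y, z] in mm, in the coordinates of the camera as it stood for that picture, good to about 4 mm: the middle of the surface that is visible of it).
The state is a dict: "time": time; "qpos": joint angles; "qd": joint speeds; "tau": joint torques, N m; "position": TCP position; "tool_rot": TCP orientation; "wrist_force": force on the tool from outside, world axes, zero at the start; "ft_torque": the same for the moment, N m; "finger_gap": finger opening in mm.
Only numpy, scipy, OpenCV 4.12 (cv2) and the standard library are available. Lean on these libraries where they do the work, as an engineer would, in place of code of your own. Each camera call takes 0.05 s, during which the arm holds its last target. There are 200 camera calls.

## Working session

There is one attempt and no reset: what is moved stays moved. The work goes in short steps, Python scripts to look and compute and a shell command to move; the robot and the scene stay as the last step left them, time stands still between calls to the robot, and variables do not carry over. Pictures are saved under pics/ and viewed, about 8 in all and at most 12, crops included, and the job is handed in when it is done.

```bash
ls; mkdir -p pics; cat > h.py <<'E'
import numpy as np, cv2
from plant import r, read_camera, look_for
from scipy.spatial.transform import Rotation as R
def rot(o):
    o=np.array(o,float)
    return R.from_matrix(o) if o.shape==(3,3) else (R.from_rotvec(o) if o.size==3 else R.from_quat(o))
def w(p,xyz): return rot(p["orientation"]).apply(xyz)+np.array(p["origin"])
def K(p):
    f=200/np.tan(np.radians(p["vfov"])/2); return f
def proj(p,X):
    c=rot(p["orientation"]).inv().apply(np.array(X,float)-np.array(p["origin"]))
    f=K(p); return np.stack([p["cx"]+f*c[...,0]/-c[...,2],p["cy"]-f*c[...,1]/-c[...,2]],-1)
def ray_z(p,uv,z):
    f=K(p); d=rot(p["orientation"]).apply([(uv[0]-p["cx"])/f,-(uv[1]-p["cy"])/f,-1])
    o=np.array(p["origin"]); return o+d*(z-o[2])/d[2]
def save(p,n,crop=None,s=1):
    im=p["color"][:,:,::-1]
    if crop: im=im[crop[1]:crop[3],crop[0]:crop[2]]
    cv2.imwrite("pics/"+n,cv2.resize(im,None,fx=s,fy=s,interpolation=cv2.INTER_CUBIC))
E
python3 - <<'E'
from h import *
print(r.state())
ims=[]
for n in ["scene","top","wrist"]:
    p=read_camera(n); print(n,{k:v for k,v in p.items() if k!="color"})
    ims.append(p["color"])
    for l in ["turntable","knob_grip","die_center","stand","tray","bowl","tin","clamp"]:
        for d in look_for(p,l)[:3]:
            X=w(p,d["xyz"]); print(l,round(d["p"],2),X.round(0),proj(p,X).round(0))
a=np.vstack(ims[:2]); cv2.imwrite("pics/a.png",cv2.resize(a[:,:,::-1],(480,600)) if 0 else cv2.resize(a[:,:,::-1],(480,600),interpolation=cv2.INTER_AREA))
cv2.imwrite("pics/top.png",ims[1][:,:,::-1]);cv2.imwrite("pics/scene.png",ims[0][:,:,::-1]);cv2.imwrite("pics/wrist.png",ims[2][:,:,::-1])
E
```

```text
pics
{'time': 0.0, 'qpos': array([ 1.00241677e+00,  4.91585712e-01,  1.55944551e+00, -3.57192056e-05,
        1.09171572e+00, -1.05590627e-01]), 'qd': array([ 0.00043195,  0.00060672, -0.00084692, -0.000686  , -0.00010496,
        0.00096769]), 'tau': array([ 2.32126276e-04, -6.18444943e+01, -2.61585224e+01, -1.13649651e-04,
        4.09622342e-03, -2.10568800e-05]), 'position': array([278.8874744 , 559.07401593, 231.71285018]), 'tool_rot': array([-7.20371313e-01, -3.05752458e+00,  1.72744587e-03]), 'wrist_force': array([ 0.23976378,  0.39915897, -0.25651482]), 'ft_torque': array([0.00652514, 0.05609628, 0.02440171]), 'finger_gap': 85.39409625567863}
scene {'vfov': 51.80462299035536, 'cx': 325.7510341582084, 'cy': 195.71676307035264, 'origin': array([ 965.45596495, -448.0620843 ,  846.73421568]), 'orientation': array([0.67041926, 0.26714027, 0.6792201 ]), 'shot': 1}
turntable 0.88 [558. -17.  30.] [321. 229.]
turntable 0.76 [679. 347.  30.] [442. 169.]
turntable 0.65 [344. 154.  28.] [304. 153.]
knob_grip 0.57 [514. 266.  57.] [376. 151.]
die_center 0.52 [551.  -1.  88.] [323. 208.]

[... 489 characters left out ...]
5.] [267. 260.]
turntable 0.83 [ 250. -285.   30.] [417. 284.]
turntable 0.74 [664. 360.  30.] [208. 149.]
knob_grip 0.79 [502. 262.  47.] [237. 200.]
stand 0.76 [502. 259.  35.] [239. 200.]
tray 0.69 [ 470. -298.    7.] [417. 212.]
tray 0.35 [742.  -9.  89.] [327. 120.]
bowl 0.8 [ 764. -222.   23.] [392. 121.]
tin 0.79 [742. -10.  85.] [327. 121.]
clamp 0.87 [765. 206.  17.] [258. 120.]
wrist {'vfov': 62.100749810314575, 'cx': 312.58618385197394, 'cy': 203.28006542706274, 'origin': array([220.93807971, 588.77296358, 373.92597384]), 'orientation': array([-0.23405046, -0.14520956,  1.10128573]), 'shot': 3}
turntable 0.83 [280. 201.  27.] [ 42. 312.]
turntable 0.67 [355. 437.  24.] [248. 281.]
```

View pics/top.png

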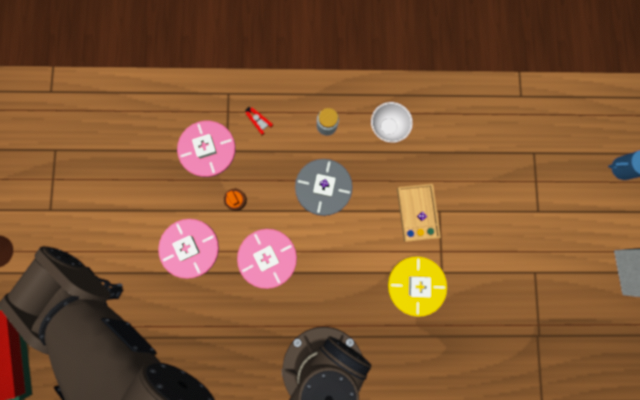

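View pics/scene.png

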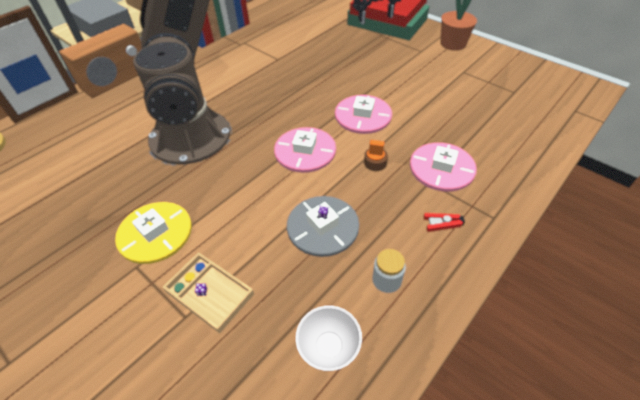

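The top picture shows the grey turntable at (324,187) with the die on the hub at (324,184), the knob at (235,199), and the tray at (419,212) with its tokens at the bottom end. In the scene picture the die is at (323,211) and the knob at (376,152).

```bash
cat >> h.py <<'E'
def tri(obs):
    A=np.zeros((3,3));b=np.zeros(3)
    for p,uv in obs:
        f=K(p); d=rot(p["orientation"]).apply([(uv[0]-p["cx"])/f,-(uv[1]-p["cy"])/f,-1]); d/=np.linalg.norm(d)
        M=np.eye(3)-np.outer(d,d); A+=M; b+=M@np.array(p["origin"])
    return np.linalg.solve(A,b)
def go(pos,yaw=None):
    """row (tool axes) from present measured pose to TCP pos, tool down, jaw (tool y) axis at world angle yaw (mod pi)"""
    s=r.state(); T=R.from_rotvec(s["tool_rot"]); sh=T.inv().apply(np.array(pos)-s["position"])
    y=T.apply([0,1,0]); y0=np.arctan2(y[1],y[0])
    if yaw is None: yaw=y0
    d=(yaw-y0+np.pi/2)%np.pi-np.pi/2
    for dd in (d,d-np.sign(d)*np.pi):
        a=y0+dd; Rt=R.from_matrix(np.array([[np.sin(a),np.cos(a),0],[-np.cos(a),np.sin(a),0],[0,0,-1]]))
        print("row",sh.round(1),(T.inv()*Rt).as_rotvec().round(4),"steps",round(max(np.linalg.norm(sh)/41.7,abs(np.degrees(dd))/7.16),1),"q6",s["qpos"][5].round(2),"yaw0",y0.round(3))
E
python3 - <<'E'
from h import *
s=read_camera("scene");t=read_camera("top")
for n,a,b in [("die",(323,211),(324,184)),("knob",(376,147),(235,198)),("die2",(201,289),(422,216)),("tray",(209,293),(419,212)),("disc",(322,226),(324,188))]:
    print(n,tri([(s,a),(t,b)]).round(0))
go([480,-10,330])
E
```

```text
die [549.   0.  75.]
knob [508. 268.  67.]
die2 [ 458. -309.   19.]
tray [ 472. -303.    7.]
disc [546.  -2.  15.]Traceback (most recent call last):
  File "<stdin>", line 5, in <module>
  File "h.py", line 33, in go
    a=y0+dd; Rt=R.from_matrix(np.array([[np.sin(a),np.cos(a),0],[-np.cos(a),np.sin(a),0],[0,0,-1]]))
                ~~~~~~~~~~~~~^^^^^^^^^^^^^^^^^^^^^^^^^^^^^^^^^^^^^^^^^^^^^^^^^^^^^^^^^^^^^^^^^^^^^^^
  File "scipy/spatial/transform/_rotation.pyx", line 1143, in scipy.spatial.transform._rotation.Rotation.from_matrix
ValueError: Non-positive determinant (left-handed or null coordinate frame) in rotation matrix 0: [[ 0.89482844  0.4464102   0.        ]
 [-0.4464102   0.89482844  0.        ]
 [ 0.          0.         -1.        ]].
```

```bash
sed -i 's/\[\[np.sin(a),np.cos(a),0\],\[-np.cos(a),np.sin(a),0\]/[[-np.sin(a),np.cos(a),0],[np.cos(a),np.sin(a),0]/' h.py; python3 - <<'E'
from h import *
p=read_camera("wrist"); 
print(ray_z(p,(p["cx"],p["cy"]),231), ray_z(p,(p["cx"],p["cy"]),60)); T=R.from_rotvec(r.state()["tool_rot"]);print(T.as_matrix().round(2))
go([550,0,260])
E
```

```text
[255.20258039 571.73156379 231.        ] [296.19807755 551.33809494  60.        ]
[[-0.89  0.45  0.  ]
 [ 0.45  0.89  0.  ]
 [-0.    0.   -1.  ]]
row [-492.2 -379.5  -27.7] [ 0.0001  0.     -0.    ] steps 14.9 q6 -0.11 yaw0 1.108
row [-492.2 -379.5  -27.7] [ 0.0001  0.     -0.    ] steps 14.9 q6 -0.11 yaw0 1.108
```

```bash
python3 -m crank '-39 -30 -4 0 0 0;-73 -56 -8 0 0 0;-106 -82 -12 0 0 0;-139 -107 -16 0 0 0;-172 -133 -20 0 0 0;-205 -158 -24 0 0 0;-238 -184 -28 0 0 0;-270 -208 -28 0 0 0' 1; python3 -m crank '-33 -25 0 0 0 0;-66 -50 0 0 0 0;-99 -75 0 0 0 0;-132 -100 0 0 0 0;-165 -125 0 0 0 0;-198 -150 0 0 0 0;-222 -171 0 0 0 0;-222 -171 0 0 0 0'; python3 - <<'E'
from h import *
p=read_camera("wrist"); save(p,"w1.png")
for l in ["die_center","turntable"]:
    for d in look_for(p,l)[:2]:
        X=w(p,d["xyz"]); print(l,d["p"],X.round(1),proj(p,X).round(0))
E
```

```text
time: 2.17
position: [424.4, 258.7, 261.0]
tool_rot: [0.72, 3.057, 0.001]
wrist_force: [0.9, 1.4, -0.4]
finger_gap: 85.5
time: 2.83
position: [548.1, 3.7, 259.9]
tool_rot: [0.726, 3.055, -0.001]
wrist_force: [-1.0, 0.2, 0.0]
finger_gap: 85.2
die_center 0.88 [ 5.557e+02 -1.000e-01  8.330e+01] [312. 192.]
die_center 0.63 [ 460.2 -301.7   27.7] [ 48. 223.]
turntable 0.89 [655.5 316.9  31.9] [613. 133.]
turntable 0.84 [ 298.6 -217.7   28.9] [13. 56.]
```

View pics/w1.png

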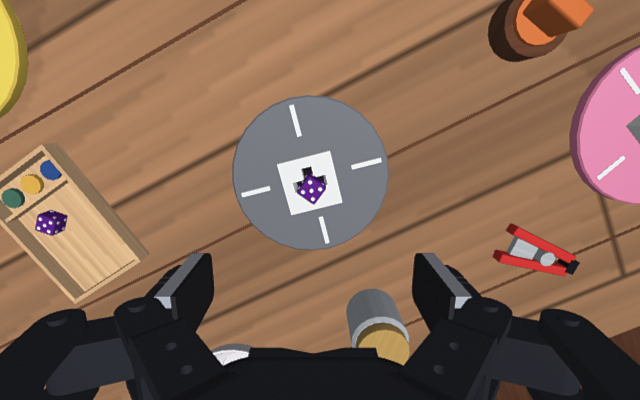

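The wrist view shows the hub at about (310,182) with the die on it at (312,189), turned about 45° to the image. The tray is at left with die2 at (51,222), and the knob is at top right.

```bash
python3 - <<'E'
from h import *
p=read_camera("wrist"); a=cv2.resize(p["color"][135:235,240:390],None,fx=5,fy=5,interpolation=cv2.INTER_CUBIC)
cv2.imwrite("pics/w2.png",a[:,:,::-1])
cv2.imwrite("pics/k.png",cv2.resize(p["color"][0:80,480:600],None,fx=5,fy=5,interpolation=cv2.INTER_CUBIC)[:,:,::-1])
hsv=cv2.cvtColor(p["color"],cv2.COLOR_RGB2HSV)
# disc mask
c=p["color"].astype(int)
wm=((c.min(2)>200)).astype(np.uint8)
n,lab,st,ce=cv2.connectedComponentsWithStats(wm)
for i in range(1,n):
    if st[i,4]>40:
        ys,xs=np.where(lab==i); pts=np.stack([xs,ys],1).astype(np.float32)
        rc=cv2.minAreaRect(pts); z=62 if st[i,4]>800 else 28
        q=np.array([ray_z(p,u,z)[:2] for u in cv2.boxPoints(rc)])
        print(st[i],ce[i].round(1),ray_z(p,ce[i],z).round(1),"rect c",ray_z(p,rc[0],z).round(1),"edges",(np.diff(q,axis=0)).round(1).tolist())
E
```

```text
[616  73  20  27 162] [625.4  86.2] [610.8 348.7  28. ] rect c [610.8 348.8  28. ] edges [[-1.1, 4.9], [32.4, 11.2], [1.2, -4.9]]
[287 109  12  32 144] [292.2 124.3] [487.2  13.4  28. ] rect c [487.2  13.4  28. ] edges [[1.1, 4.7], [33.0, -7.2], [-1.0, -4.8]]
[ 274  156   65   63 2032] [306.3 185.5] [5.49e+02 1.00e-01 6.20e+01] rect c [550.3  -0.6  62. ] edges [[12.1, 54.4], [54.3, -11.5], [-12.0, -56.8]]
[593 161  27  23 132] [606.3 172. ] [693.6 308.2  28. ] rect c [693.5 308.3  28. ] edges [[-10.8, 32.2], [4.7, 1.7], [11.0, -32.3]]
[348 162  30  11 131] [362.9 167.1] [564.9  63.2  28. ] rect c [564.8  63.1  28. ] edges [[7.2, 32.9], [4.7, -0.8], [-7.2, -33.0]]
[239 190  28  11 125] [252.5 194.7] [537.  -64.2  28. ] rect c [537.  -64.1  28. ] edges [[7.1, 32.4], [4.7, -1.2], [-7.1, -32.5]]
[316 220  10  27 108] [320.6 233. ] [614.3 -14.5  28. ] rect c [614.4 -14.5  28. ] edges [[0.9, 4.6], [32.9, -7.0], [-0.9, -4.7]]
[215 353  32  12 203] [228.1 357.2] [ 716.3 -201.6   28. ] rect c [ 718.5 -198.9   28. ] edges [[12.9, 38.9], [15.6, -6.8], [-12.9, -39.3]]
```

View pics/w2.png

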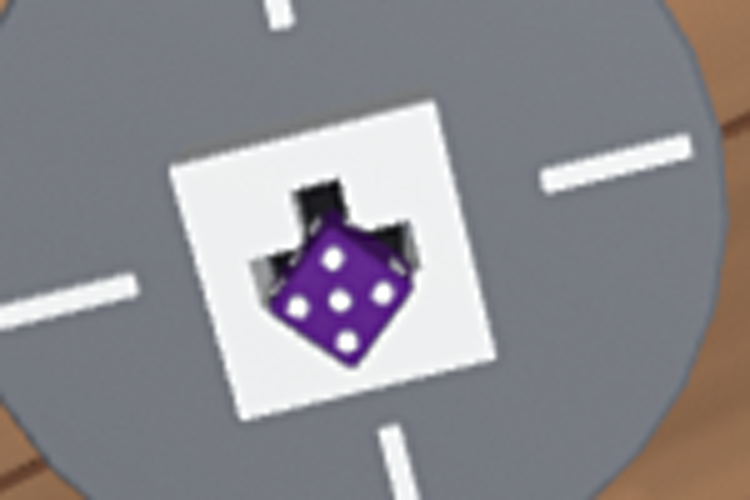

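The crop shows the die's top face with its centre pip at crop (340,300), i.e. picture (308,195). The corners are at crop right (412,285), bottom (352,366), left (268,302) and top (~333,222). The cross socket is under it and clear to read.

```bash
python3 - <<'E'
from h import *
p=read_camera("wrist")
f=lambda u,v:ray_z(p,(240+(u+.5)/5-.5,135+(v+.5)/5-.5),84)
print("c",f(340,300).round(1)); pts=[f(412,285),f(352,366),f(268,302)]
for q in [(333,258),(297,306),(383,293),(347,341)]: print(f(*q).round(1))
for i in (0,1):
    d=pts[i+1]-pts[i]; print(np.linalg.norm(d).round(1),np.arctan2(d[1],d[0]).round(3))
s=read_camera("scene");t=read_camera("top")
for l in ["die_center"]:
  for q in (s,t):
    for d in look_for(q,l)[:2]: print(d["p"],w(q,d["xyz"]).round(1),proj(q,w(q,d["xyz"])).round(1))
save(t,"t.png",(385,170,455,255),6)
E
```

```text
c [5.537e+02 2.000e-01 8.400e+01]
[545.5   2.8  84. ]
[551.   -7.9  84. ]
[556.2   8.4  84. ]
[561.8  -2.3  84. ]
20.3 -1.083
21.1 -2.704
0.43 [769.6 204.5  19.4] [443.1 220.7]
```

View pics/k.png

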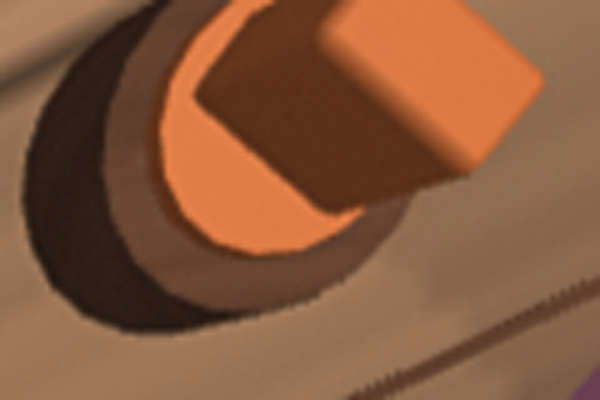

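The knob crop shows the grip block with its top face partly cut off; I will measure it from closer. Next: turn to the die's edges and move over it.

```bash
python3 - <<'E'
from h import *
p=read_camera("wrist")
for q in [(47,145),(147,253),(78,303)]: print(q,ray_z(p,q,24).round(0))
t=read_camera("top")
for q in [(399,186),(434,184),(440,238),(405,242),(422,216)]: print(q,ray_z(t,q,24).round(0))
print(r.finger_overhang,r.state()["qpos"].round(2))
go([553.7,0.2,150],0.48)
E
```

```text
(47, 145) [ 385. -243.   24.]
(147, 253) [ 545. -216.   24.]
(78, 303) [ 563. -334.   24.]
(399, 186) [ 551. -239.   24.]
(434, 184) [ 558. -351.   24.]
(440, 238) [ 388. -363.   24.]
(405, 242) [ 376. -253.   24.]
(422, 216) [ 457. -309.   24.]
25.0 [-0.1   0.35  1.72  0.    1.07 -1.21]
row [-10.7  -4.4 110.3] [2.00e-04 1.00e-04 6.29e-01] steps 5.0 q6 -1.21 yaw0 1.109
row [-10.7  -4.4 110.3] [-1.0000e-04  2.0000e-04 -2.5126e+00] steps 20.1 q6 -1.21 yaw0 1.109
```

```bash
python3 -m crank '-2 -1 20 0 0 0.11;-4 -2 40 0 0 0.22;-6 -3 60 0 0 0.33;-8 -4 80 0 0 0.44;-10 -4 100 0 0 0.55;-10.7 -4.4 110 0 0 0.629;-10.7 -4.4 110 0 0 0.629'; python3 - <<'E'
from h import *
print(r.state()["wrist_force"])
p=read_camera("wrist"); save(p,"w3.png",None,1)
for d in look_for(p,"die_center")[:2]:
        X=w(p,d["xyz"]); print(d["p"],X.round(1),proj(p,X).round(0))
go([553.7,0.2,89],0.48)
E
```

```text
time: 3.97
position: [553.0, -0.2, 148.0]
tool_rot: [-1.634, -2.679, 0.002]
wrist_force: [-0.4, -0.2, -0.2]
finger_gap: 85.3
[-0.37345548 -0.21405452 -0.21020306]
0.74 [554.7   1.7  82.5] [316. 217.]
row [ 0.4  0.1 61.3] [-0.0002 -0.0002  0.0021] steps 1.5 q6 -0.6 yaw0 0.482
row [ 0.4  0.1 61.3] [ 4.0000e-04 -3.0000e-04 -3.1395e+00] steps 25.1 q6 -0.6 yaw0 0.482
```

View pics/w3.png

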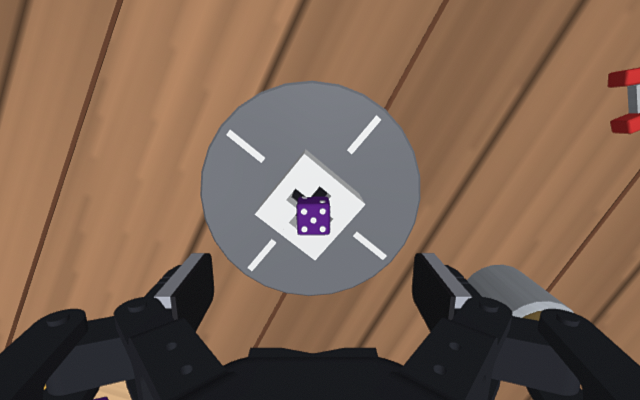

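The die, at (313,219), is now square to the jaws and centred between them. I'll refine its position and the hub's from this view.

```bash
cat >> h.py <<'E'
def whites(p,zs=28,lo=40,hi=800,thr=200):
    wm=(p["color"].min(2)>thr).astype(np.uint8); n,lab,st,ce=cv2.connectedComponentsWithStats(wm)
    for i in range(1,n):
        if lo<st[i,4]<hi:
            pts=np.argwhere(lab==i)[:,::-1].astype(np.float32); rc=cv2.minAreaRect(pts)
            q=np.array([ray_z(p,u,zs)[:2] for u in cv2.boxPoints(rc)]); e=np.diff(q,axis=0)[:2]; k=e[np.argmax(np.linalg.norm(e,axis=1))]
            print(ce[i].round(1),ray_z(p,ce[i],zs)[:2].round(1),"len",np.linalg.norm(e,axis=1).round(1),"ang",np.arctan2(k[1],k[0]).round(3))
E
python3 - <<'E'
from h import *
p=read_camera("wrist"); whites(p); print(ray_z(p,(313.3,219),84))
E
python3 -m crank '0.4 0.1 30 0 0 0;0.4 0.1 58 0 0 0;0.4 0.1 60 0 0 0;0.4 0.1 60 0 0 0'
```

```text
[362.3 133.5] [564.9  63.2] len [33.9  5. ] ang 1.355
[244.4 144.1] [487.   13.3] len [ 4.8 34. ] ang -0.206
[367.3 243.8] [614.5 -14.5] len [ 4.7 33.2] ang -0.212
[260.1 252.7] [537.2 -64.2] len [33.3  4.7] ang 1.359
[ 5.5514519e+02 -4.8304398e-01  8.4000000e+01]
time: 4.45
position: [553.5, 0.2, 90.2]
tool_rot: [-1.628, -2.685, 0.001]
wrist_force: [0.8, 0.2, 0.0]
finger_gap: 85.3
```

```bash
python3 -m crank '0 0 0 0 0 0;0 0 0 0 0 0;0 0 0 0 0 0;0 0 0 0 0 0;0 0 0 0 0 0;0 0 0 0 0 0;0 0 0 0 0 0;0 0 0 0 0 0' -1 30;  python3 -m crank '0 0 0 0 0 0;0 0 -20 0 0 0;0 0 -50 0 0 0;0 0 -80 0 0 0;0 0 -80 0 0 0'; python3 - <<'E'
from h import *
p=read_camera("wrist"); save(p,"w4.png")
go([513,-298,150],0.07)
E
```

```text
time: 5.12
position: [553.7, 0.0, 90.2]
tool_rot: [1.631, 2.685, 0.0]
wrist_force: [0.4, -0.4, -1.0]
finger_gap: -0.1
time: 5.53
position: [555.6, -0.1, 175.0]
tool_rot: [1.628, 2.679, 0.005]
wrist_force: [-0.1, 0.6, 0.8]
finger_gap: -0.1
row [-245.1 -174.5   22.6] [0.0047 0.0019 0.4091] steps 7.2 q6 -0.6 yaw0 0.479
row [-245.1 -174.5   22.6] [-2.6000e-03  6.5000e-03 -2.7325e+00] steps 21.9 q6 -0.6 yaw0 0.479
```

The gap is 0, so the grasp missed; look.

View pics/w4.png

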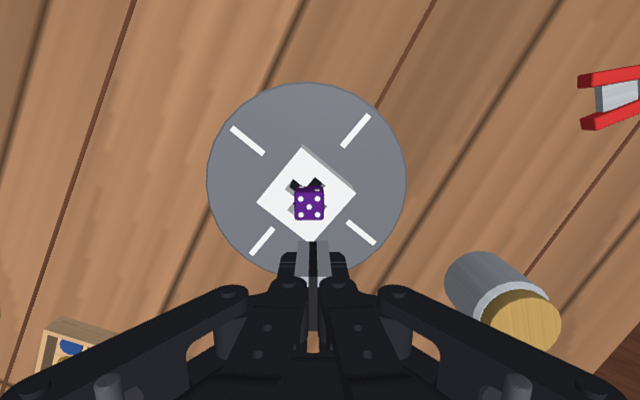

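The die is untouched, still at (309,205). The closed fingertips show at about (313,243). I'll compare that with where the tips should project.

```bash
python3 - <<'E'
from h import *
s=r.state(); print(s["position"],s["tool_rot"]); T=R.from_rotvec(s["tool_rot"])
p=read_camera("wrist"); print(p["origin"],p["orientation"],T.inv().apply(p["origin"]-s["position"]))
for z in (-30,0,6,25): print(z, proj(p,s["position"]+T.apply([0,0,z])).round(1), [proj(p,s["position"]+T.apply([x,0,z])).round(1) for x in (-11,11)])
whites(p)
print(ray_z(p,(309.5,205.5),84))
E
```

```text
[ 5.54763202e+02 -5.02589340e-02  1.72663980e+02] [1.62859997 2.68117009 0.003407  ]
[524.40419562  58.42394048 314.06388154] [-0.25836458 -0.06713535  0.47568272] [  65.49456776    0.6102784  -141.58009277]
-30 [311.1 294.9] [array([311.1, 320.5]), array([311. , 268.1])]
0 [311.4 260.9] [array([311.4, 282.4]), array([311.3, 238.6])]
6 [311.4 255.5] [array([311.4, 276.4]), array([311.4, 234. ])]
25 [311.5 241. ] [array([311.6, 259.9]), array([311.5, 221.4])]
[356.5 131.1] [564.9  63.1] len [33.8  4.9] ang 1.348
[247.7 141.2] [487.1  13.3] len [ 5.1 33.9] ang -0.213
[361.9 233.7] [614.5 -14.6] len [ 5.  33.6] ang -0.209
[262.4 242.1] [537.1 -63.9] len [33.8  4.9] ang 1.355
[552.70303581   1.07701925  84.        ]
```

```bash
python3 - <<'E'
from h import *
s=r.state(); T=R.from_rotvec(s["tool_rot"]); p=read_camera("wrist"); im=p["color"].copy()
a=im[170:300,240:390]; a=np.ascontiguousarray(cv2.resize(a,None,fx=5,fy=5,interpolation=cv2.INTER_CUBIC)[:,:,::-1])[:600]
a=cv2.convertScaleAbs(a,alpha=1.6,beta=10)
for z,c in ((25,(0,255,0)),(6,(0,255,255)),(-10,(0,0,255))):
    q=proj(p,np.array([s["position"]+T.apply([x,0,z]) for x in (-11,11)])); q=((q-[240,170])*5).astype(int)
    for k in q: cv2.circle(a,tuple(map(int,k)),4,c,2)
cv2.imwrite("pics/w5.png",a)
E
```

```text
(no output)
```

View pics/w5.png

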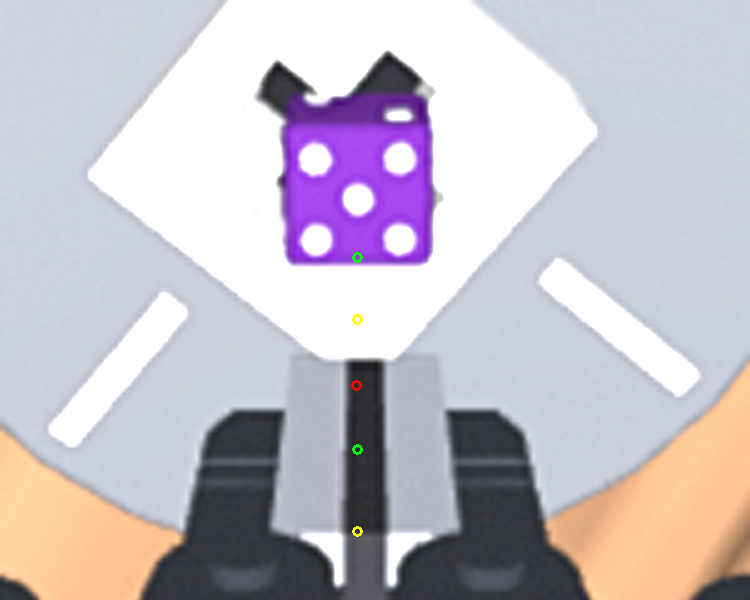

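The tips' front edge shows about 20 px lower than the stated overhang predicts. Either the real tips sit higher than stated, which would explain closing above the die, or they are shifted in tool x. The scene camera should tell which.

```bash
python3 - <<'E'
from h import *
s=r.state(); T=R.from_rotvec(s["tool_rot"]); p=read_camera("scene")
c=proj(p,s["position"]); u,v=map(int,c); u0,v0=u-60,v-60
a=np.ascontiguousarray(cv2.resize(p["color"][v0:v0+100,u0:u0+120],None,fx=6,fy=6,interpolation=cv2.INTER_CUBIC)[:,:,::-1])
a=cv2.convertScaleAbs(a,alpha=1.8,beta=15)
for z,cc in ((25,(0,255,0)),(0,(0,255,255)),(-25,(0,0,255))):
  for x in (-11,0,11):
    q=(proj(p,s["position"]+T.apply([x,0,z]))-[u0,v0])*6; cv2.circle(a,(int(q[0]),int(q[1])),3,cc,2)
q=proj(p,s["position"]); print(u0,v0,q)
cv2.imwrite("pics/s2.png",a)
E
```

```text
262 125 [322.89165314 185.35815556]
```

View pics/s2.png

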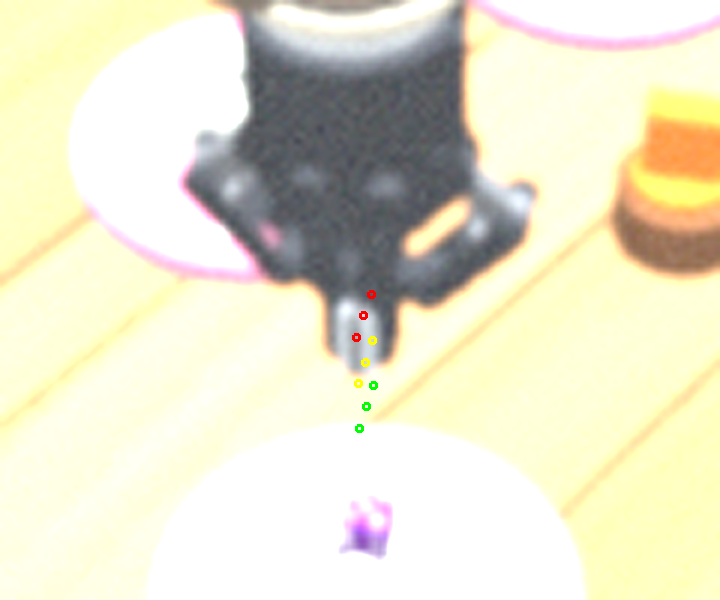

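The scene view shows the tips end at about the reported TCP height (crop (360,371)), roughly 28 mm short of the stated overhang. Wrist and scene views agree: real tip z ≈ reported z + 3 mm, with the sideways position fine. I'll go about 25 mm lower, watching the force.

```bash
python3 -m crank '0 0 0 0 0 0;0 0 30 0 0 0;0 0 60 0 0 0;0 0 85 0 0 0;0 0 95 0 0 0;0 0 100 0 0 0;0 0 105 0 0 0;0 0 105 0 0 0' 0.2 30;  python3 -m crank '0 0 0 0 0 0;0 0 0 0 0 0;0 0 0 0 0 0;0 0 0 0 0 0;0 0 0 0 0 0;0 0 0 0 0 0' -1 30
```

```text
time: 6.4
position: [553.9, 0.0, 65.0]
tool_rot: [-1.631, -2.685, -0.0]
wrist_force: [-0.2, 0.1, 0.5]
finger_gap: 51.4
time: 6.9
position: [554.1, -0.0, 66.1]
tool_rot: [1.63, 2.684, 0.001]
wrist_force: [-1.3, 0.5, 6.8]
finger_gap: 21.0
```

Gripped (gap 21 mm). Lift.

```bash
python3 -m crank '0 0 -10 0 0 0;0 0 -40 0 0 0;0 0 -75 0 0 0;0 0 -110 0 0 0;0 0 -110 0 0 0'; python3 - <<'E'
from h import *
go([513,-298,175],0.07)
E
```

```text
time: 7.32
position: [555.8, -0.1, 181.9]
tool_rot: [1.626, 2.678, 0.006]
wrist_force: [0.5, -0.4, -0.8]
finger_gap: 21.6
row [-244.5 -175.4    6.8] [0.009  0.0036 0.4092] steps 7.2 q6 -0.6 yaw0 0.479
row [-244.5 -175.4    6.8] [-0.005   0.0124 -2.7324] steps 21.9 q6 -0.6 yaw0 0.479
```

```bash
python3 -m crank '-20 -14 0 0 0 0.05;-52 -37 0 0 0 0.11;-84 -60 0 0 0 0.17;-116 -83 0 0 0 0.23;-148 -106 0 0 0 0.28;-180 -129 0 0 0 0.33;-212 -152 0 0 0 0.37;-244 -175 4 0 0 0.409'; python3 -m crank '0 0 0 0 0 0;0 0 0 0 0 0'; python3 - <<'E'
from h import *
p=read_camera("wrist"); save(p,"w6.png")
print(r.state()["position"])
for l in ("die2_center","tray"):
  for d in look_for(p,l)[:2]:
        X=w(p,d["xyz"]); print(l,d["p"],X.round(1),proj(p,X).round(0))
E
```

```text
time: 7.98
position: [510.3, -299.1, 172.2]
tool_rot: [2.144, 2.295, 0.0]
wrist_force: [0.0, 0.2, -0.9]
finger_gap: 21.4
time: 8.15
position: [510.0, -298.8, 170.9]
tool_rot: [-2.146, -2.294, -0.0]
wrist_force: [0.6, -0.5, -0.4]
finger_gap: 21.6
[ 510.34516707 -297.38564691  171.07882781]
die2_center 0.81 [ 461.3 -303.5   27.7] [257. 193.]
tray 0.8 [ 472.8 -291.7    9.4] [273. 177.]
```

View pics/w6.png

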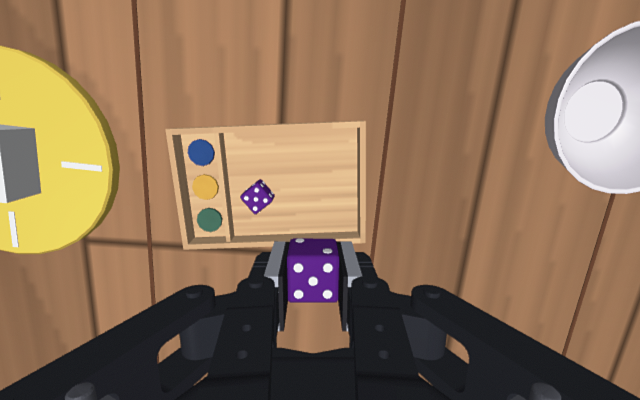

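The wrist view shows the die held and the tray at (275,185), its far end at the right (365,122)-(364,243), its free area around (320,185), and die2 at (257,197).

```bash
python3 - <<'E'
from h import *
p=read_camera("wrist")
c=np.array([ray_z(p,q,24) for q in [(167,130),(365,122),(364,243),(185,248)]]); print(c.round(1), c.mean(0).round(1))
o=c.mean(0); x=(c[1]+c[2]-c[0]-c[3]); x/=np.linalg.norm(x); print(np.arctan2(x[1],x[0])); print("free",(o+45*x).round(1))
E
```

```text
[[ 384.1 -252.1   24. ]
 [ 551.3 -233.6   24. ]
 [ 562.5 -342.4   24. ]
 [ 396.3 -359.3   24. ]] [ 473.5 -296.9   24. ]
0.10583405319517004
free [ 518.3 -292.1   24. ]
```

```bash
python3 -m crank '3 3 30 0 0 -0.02;5.5 6.4 65 0 0 -0.035;5.5 6.4 100 0 0 -0.035;5.5 6.4 130 0 0 -0.035;5.5 6.4 148 0 0 -0.035;5.5 6.4 155 0 0 -0.035;5.5 6.4 159 0 0 -0.035;5.5 6.4 159 0 0 -0.035'; python3 -m crank '0 0 0 0 0 0;0 0 0 0 0 0'
```

```text
time: 9.02
position: [517.2, -290.7, 12.3]
tool_rot: [2.101, 2.336, 0.0]
wrist_force: [0.1, 0.2, -0.5]
finger_gap: 21.7
time: 9.18
position: [517.5, -291.4, 13.5]
tool_rot: [2.1, 2.334, 0.001]
wrist_force: [0.4, 0.3, 0.2]
finger_gap: 21.1
```

```bash
python3 -m crank '0 0 2 0 0 0;0 0 2 0 0 0' ; python3 -m crank '0 0 0 0 0 0;0 0 0 0 0 0;0 0 -1 0 0 0;0 0 -30 0 0 0;0 0 -70 0 0 0;0 0 -110 0 0 0;0 0 -150 0 0 0;0 0 -180 0 0 0' -0.3; python3 - <<'E'
from h import *
p=read_camera("wrist")
for l in ("die2_center","tray"):
  for d in look_for(p,l)[:3]:
        X=w(p,d["xyz"]); print(l,d["p"],X.round(1),proj(p,X).round(0))
go([480,240,270])
E
```

```text
time: 9.35
position: [517.0, -291.4, 10.7]
tool_rot: [2.101, 2.334, 0.0]
wrist_force: [-0.8, 0.3, -1.2]
finger_gap: 21.4
time: 10.02
position: [517.1, -291.4, 193.6]
tool_rot: [2.1, 2.333, 0.001]
wrist_force: [0.9, -0.3, 0.4]
finger_gap: 29.8
die2_center 0.77 [ 461.  -304.6   28.3] [252. 194.]
tray 0.71 [ 471.1 -296.1    7.9] [266. 182.]
row [532.4  18.8 -79. ] [ 0.0036  0.0031 -0.    ] steps 12.9 q6 -0.73 yaw0 0.105
row [532.4  18.8 -79. ] [ 0.0036  0.0031 -0.    ] steps 12.9 q6 -0.73 yaw0 0.105
```

```bash
python3 - <<'E'
from h import *
p=read_camera("wrist"); h=cv2.cvtColor(p["color"],cv2.COLOR_RGB2HSV)
m=cv2.inRange(h,(130,90,40),(150,255,255)); n,l,st,ce=cv2.connectedComponentsWithStats(m)
for i in range(1,n):
    if st[i,4]>60: print(st[i],ce[i].round(0),ray_z(p,ce[i],20).round(0))
E
python3 -m crank '40 4 -10 0 0 0;80 7 -20 0 0 0;120 11 -30 0 0 0;159 14 -40 0 0 0;198 17 -50 0 0 0;237 21 -60 0 0 0;276 25 -70 0 0 0;315 28 -70 0 0 0' 1; python3 -m crank '40 4 0 0 0 0;80 7 0 0 0 0;120 11 0 0 0 0;159 14 0 0 0 0;198 17 0 0 0 0;220 20 0 0 0 0;235 22 0 0 0 0;235 22 0 0 0 0'; python3 - <<'E'
from h import *
p=read_camera("wrist"); save(p,"w7.png")
h=cv2.cvtColor(p["color"],cv2.COLOR_RGB2HSV)
for l in ("knob_grip","stand"):
  for d in look_for(p,l)[:2]:
        X=w(p,d["xyz"]); print(l,d["p"],X.round(1),proj(p,X).round(0))
X=proj(p,w(p,look_for(p,"knob_grip")[0]["xyz"])); u,v=int(X[0]),int(X[1]); u0,v0=max(0,u-45),max(0,v-40); print(u0,v0)
save(p,"k2.png",(u0,v0,u0+90,v0+80),7)
E
```

```text
[301 172  22  25 435] [311. 183.] [ 517. -291.   20.]
[236 179  32  32 455] [252. 195.] [ 461. -308.   20.]
time: 10.88
position: [511.5, 26.8, 260.2]
tool_rot: [-2.102, -2.335, 0.0]
wrist_force: [1.0, -0.6, -0.1]
finger_gap: 85.9
time: 11.55
position: [508.5, 263.0, 258.5]
tool_rot: [-2.098, -2.336, 0.003]
wrist_force: [0.6, -0.2, -0.2]
finger_gap: 85.1
stand 0.93 [513.8 283.1  30.9] [319. 157.]
stand 0.61 [541.9  58.2  25.9] [321. 331.]Traceback (most recent call last):
  File "<stdin>", line 7, in <module>
IndexError: list index out of range
```

The die stands in the tray's free part at (517,-291). Now crop the knob.

```bash
python3 - <<'E'
from h import *
p=read_camera("wrist"); print(r.state()["position"])
h=cv2.cvtColor(p["color"],cv2.COLOR_RGB2HSV)
u0,v0=270,110; save(p,"k2.png",(u0,v0,u0+95,v0+80),7)
m=cv2.inRange(h,(5,140,150),(16,255,255)); n,l,st,ce=cv2.connectedComponentsWithStats(m)
for i in range(1,n):
    if st[i,4]>60:
        rc=cv2.minAreaRect(np.argwhere(l==i)[:,::-1].astype(np.float32)); q=np.array([ray_z(p,k,80)[:2] for k in cv2.boxPoints(rc)]); e=np.diff(q,axis=0)[:2]
        print(st[i],ce[i].round(1),np.array(rc[0]).round(1),ray_z(p,rc[0],80).round(1),np.linalg.norm(e,axis=1).round(1),np.arctan2(e[:,1],e[:,0]).round(3))
E
```

```text
[509.06517171 259.66853941 259.8806016 ]
[ 292  140   45   45 1442] [314.  162.6] [314. 162.] [508.4 280.8  80. ] [41.9 42.7] [ 0.104 -1.449]
```

View pics/k2.png

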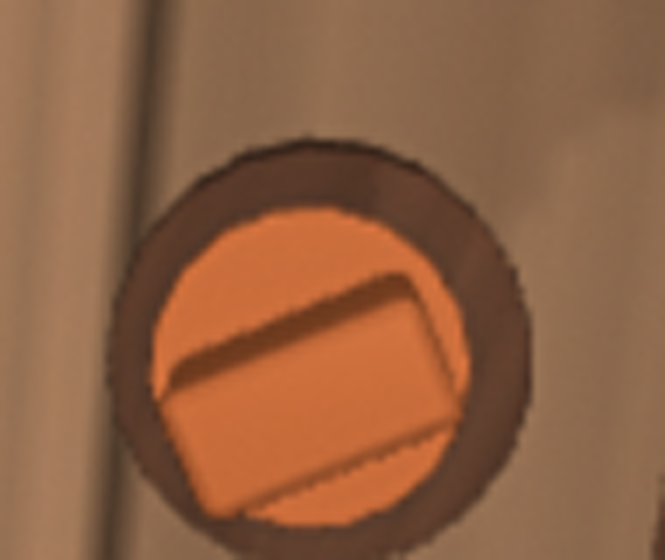

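The crop shows the flange circle centred at (312,367). The grip's top-face corners are at about (165,400), (408,300), (460,415) and (215,515).

```bash
python3 - <<'E'
from h import *
p=read_camera("wrist"); P=lambda q:(270+(q[0]+.5)/7-.5,110+(q[1]+.5)/7-.5)
c=np.array([ray_z(p,P(q),80)[:2] for q in [(165,400),(408,300),(460,415),(215,515)]])
e=np.roll(c,-1,0)-c; print(c.mean(0).round(1),np.linalg.norm(e,axis=1).round(1),np.arctan2(e[:,1],e[:,0]).round(3))
f=ray_z(p,P((312,367)),40); print("flange",f.round(1),np.linalg.norm(ray_z(p,P((470,367)),40)-f).round(1))
t=read_camera("top");s=read_camera("scene"); print(proj(s,[c.mean(0)[0],c.mean(0)[1],80]),proj(t,[c.mean(0)[0],c.mean(0)[1],80]))
E
```

```text
[509.2 275. ] [36.4 17.6 37.1 17.6] [ 0.494 -1.031 -2.645  2.069]
flange [509.4 275.2  40. ] 24.6
[377.50803383 142.57076219] [231.37882049 196.23432479]
```

```bash
python3 - <<'E'
from h import *
go([509.3,275,130],-1.07)
E
```

```text
row [ 14.9   1.7 130.3] [ 1.0000e-04 -1.0000e-04  1.1737e+00] steps 9.4 q6 0.25 yaw0 0.104
row [ 14.9   1.7 130.3] [ 1.0000e-04  1.0000e-04 -1.9679e+00] steps 15.7 q6 0.25 yaw0 0.104
```

```bash
python3 -m crank '5 1 15 0 0 0.12;10 1.7 35 0 0 0.24;14.9 1.7 55 0 0 0.36;14.9 1.7 75 0 0 0.48;14.9 1.7 90 0 0 0.6;14.9 1.7 100 0 0 0.72;14.9 1.7 100 0 0 0.84;14.9 1.7 100 0 0 0.96' 1; python3 -m crank '0 0 10 0 0 0.11;0 0 20 0 0 0.214;0 0 30 0 0 0.214;0 0 30 0 0 0.214'; python3 - <<'E'
from h import *
p=read_camera("wrist"); save(p,"w8.png")
h=cv2.cvtColor(p["color"],cv2.COLOR_RGB2HSV)
m=cv2.inRange(h,(5,140,150),(16,255,255)); print(np.argwhere(m)[:,::-1].min(0),np.argwhere(m)[:,::-1].max(0))
X=np.array([[509.3,275,80]]); print(proj(p,X))
a=np.array([R.from_euler("z",.5).apply([sx*20,sy*10,20]) for sx,sy in((-1,-1),(1,-1),(1,1),(-1,1))])+[509.3,275,60]
q=proj(p,a); print(q.round(1)); im=np.ascontiguousarray(p["color"][:,:,::-1]); cv2.polylines(im,[q.round().astype(int)],True,(255,0,0),1); cv2.imwrite("pics/w8.png",im)
go([509.3,275,50],-1.07)
E
```

```text
time: 12.62
position: [509.0, 275.4, 159.5]
tool_rot: [-2.946, -1.091, 0.002]
wrist_force: [0.3, -0.2, 0.6]
finger_gap: 85.6
time: 12.95
position: [508.5, 275.3, 128.5]
tool_rot: [3.042, 0.784, -0.004]
wrist_force: [-1.1, -0.4, 0.2]
finger_gap: 85.4
[281 175] [348 255]
[[313.88594056 226.2409957 ]]
[[329.9 256.9]
 [331.1 194.1]
 [297.1 194. ]
 [297.6 256.7]]
row [ 0.3  0.7 79.4] [-0.0003  0.0015  0.0042] steps 1.9 q6 1.45 yaw0 -1.066
row [ 0.3  0.7 79.4] [-2.4000e-03 -4.0000e-04 -3.1374e+00] steps 25.1 q6 1.45 yaw0 -1.066
```

View pics/w8.png

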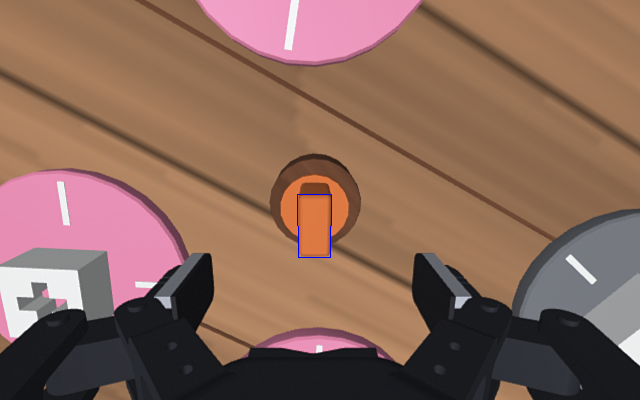

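The overlay of the predicted grip top lies exactly on the knob at (314,226), square between the jaws. Descend and grip.

```bash
python3 -m crank '0.3 0.7 30 0 0 0;0.3 0.7 60 0 0 0;0.3 0.7 74 0 0 0;0.3 0.7 79 0 0 0;0.3 0.7 79 0 0 0' 1; python3 -m crank '0 0 0 0 0 0;0 0 0 0 0 0;0 0 0 0 0 0;0 0 0 0 0 0;0 0 0 0 0 0;0 0 0 0 0 0;0 0 0 0 0 0' -1 60; python3 -c "
from h import *
print(r.state()['position'],r.state()['wrist_force'])"
```

```text
time: 13.42
position: [509.5, 275.4, 50.6]
tool_rot: [3.042, 0.783, -0.002]
wrist_force: [0.5, 0.8, 0.1]
finger_gap: 85.1
time: 14.0
position: [510.0, 275.7, 51.9]
tool_rot: [-3.043, -0.78, -0.002]
wrist_force: [-0.1, 0.0, 5.5]
finger_gap: 19.2
[509.97004915 275.65118519  51.85042489] [-0.06832446  0.01983239  5.53800768]
```

```bash
python3 -m crank '0 0 -10 0 0 0;0 0 -30 0 0 0;0 0 -55 0 0 0;0 0 -85 0 0 0;0 0 -110 0 0 0;0 0 -110 0 0 0;0 0 -110 0 0 0'; python3 - <<'E'
from h import *
print(r.state()["wrist_force"])
p=read_camera("wrist")
h=cv2.cvtColor(p["color"],cv2.COLOR_RGB2HSV)
m=cv2.inRange(h,(5,140,150),(16,255,255)); n,l,st,ce=cv2.connectedComponentsWithStats(m)
for i in range(1,n):
    if st[i,4]>100:
        pt=np.argwhere(l==i)[:,::-1].astype(np.float32); rc=cv2.minAreaRect(pt); print(st[i],ce[i].round(1),rc)
s=r.state();T=R.from_rotvec(s["tool_rot"])
# expected flange (top 12 below... ) and grip centre if it kept its place relative to the TCP (rep z 51.8 <-> grip 60)
for z in (-28.2,-8.2,11.8,17.8): print(z,proj(p,s["position"]+T.apply([[-20,0,z],[0,0,z],[20,0,z],[25,0,z]])).round(1).tolist())
save(p,"k3.png",(240,150,390,300),4)
go([550.9,-0.55,165],-1.786)
E
```

```text
time: 14.58
position: [510.0, 275.7, 162.9]
tool_rot: [-3.043, -0.78, -0.005]
wrist_force: [-0.7, -0.1, -1.2]
finger_gap: 19.1
[-0.67199118 -0.08448822 -1.15372472]
[ 264  206   99   46 1769] [312.  226.6] ((312.9999694824219, 228.5), (97.99998474121094, 44.99999237060547), -0.0)
[ 287  246   51   92 4435] [312.3 290.7] ((312.0, 291.5), (91.0, 50.0), 90.0)
-28.2 [[312.6, 337.6], [312.6, 292.8], [312.6, 244.4], [312.6, 231.6]]
-8.2 [[312.6, 309.3], [312.6, 269.5], [312.6, 226.8], [312.6, 215.6]]
11.8 [[312.6, 287.5], [312.6, 251.6], [312.6, 213.4], [312.6, 203.4]]
17.8 [[312.7, 281.8], [312.7, 247.0], [312.7, 209.9], [312.7, 200.3]]
row [-96.5 261.9  -3.5] [-3.000e-04 -7.000e-04  7.171e-01] steps 6.7 q6 1.45 yaw0 -1.069
row [-96.5 261.9  -3.5] [ 9.0000e-04 -3.0000e-04 -2.4245e+00] steps 19.4 q6 1.45 yaw0 -1.069
```

The knob is held square, with its top face at (312,291) as predicted, so grip centre = reported z + 8. Move over the hub, turning to the socket's angle.

```bash
python3 -m crank '-8 22 0 0 0 0.06;-21 57 0 0 0 0.16;-34 92 0 0 0 0.26;-47 127 0 0 0 0.36;-60 162 0 0 0 0.46;-73 197 0 0 0 0.56;-86 232 0 0 0 0.66;-96.5 262 0 0 0 0.717'; python3 -m crank '0 0 0 0 0 0;0 0 0 0 0 0;0 0 0 0 0 0'; python3 - <<'E'
from h import *
p=read_camera("wrist"); s=r.state(); print(s["position"],s["wrist_force"]); whites(p); 
go([550.9,-0.55,165],-1.786)
h=cv2.cvtColor(p["color"],cv2.COLOR_RGB2HSV)
m=cv2.inRange(h,(5,140,150),(16,255,255)); n,l,st,ce=cv2.connectedComponentsWithStats(m)
for i in range(1,n):
    if st[i,4]>100: print(st[i],ce[i].round(1))
# visible white/hub component
wm=(p["color"].min(2)>200).astype(np.uint8); n,l,st,ce=cv2.connectedComponentsWithStats(wm)
for i in range(1,n):
    if st[i,4]>150: print("white",st[i],ce[i].round(1))
T=R.from_rotvec(s["tool_rot"])
e=R.from_euler("z",-.215).apply([[a,b,0] for a,b in((-28,-28),(28,-28),(28,28),(-28,28))])+[550.9,-.55,62]
print(proj(p,e).round(1).tolist())
E
```

```text
time: 15.3
position: [550.4, -2.9, 159.9]
tool_rot: [-3.122, 0.347, 0.004]
wrist_force: [0.7, 0.2, -0.2]
finger_gap: 19.3
time: 15.55
position: [550.5, -0.3, 160.2]
tool_rot: [-3.123, 0.337, 0.003]
wrist_force: [-0.2, 0.2, -0.6]
finger_gap: 19.3
[5.50545546e+02 2.05348063e-01 1.60439271e+02] [ 0.13458035  0.18625642 -0.42321341]
[313.5 113.5] [614.9 -14.6] len [ 3.9 33. ] ang 2.929
[236.4 193.5] [564.9  63.1] len [33.8  4.4] ang -1.786
[390.3 193.5] [537.1 -64.3] len [33.8  4.4] ang -1.786
row [ 0.5  0.7 -4.6] [-0.0001  0.0016  0.0012] steps 0.1 q6 1.66 yaw0 -1.785
row [ 0.5  0.7 -4.6] [-2.5000e-03 -1.0000e-04 -3.1403e+00] steps 25.1 q6 1.66 yaw0 -1.785
[ 264  206   98   46 1716] [312.3 226.8]
[ 287  247   51   92 4452] [312.3 291.8]
white [311  92   6  44 264] [313.5 113.5]
white [ 275  167   78   53 2516] [313.6 185.9]
white [216 191  41   6 241] [236.4 193.5]
white [370 191  41   6 242] [390.3 193.5]
[[349.8, 239.3], [352.0, 167.1], [274.9, 167.1], [277.1, 239.3]]
```

Yaw matches the stripes (-1.786 against -1.785). The remaining offset is about +1.4 in tool x (the knob sits ~0.9 back in the jaws) and +0.7 in tool y. Descend gently.

```bash
python3 -m crank '1.4 0.7 15 0 0 0;1.4 0.7 35 0 0 0;1.4 0.7 44 0 0 0;1.4 0.7 48 0 0 0;1.4 0.7 51 0 0 0;1.4 0.7 54 0 0 0;1.4 0.7 56 0 0 0;1.4 0.7 56 0 0 0'; python3 -c "
from h import *
s=r.state();print(s['position'],s['wrist_force'],s['ft_torque'])"
```

```text
time: 16.27
position: [552.4, -1.5, 105.3]
tool_rot: [-3.123, 0.337, -0.001]
wrist_force: [-0.4, 0.1, -0.9]
finger_gap: 19.1
[552.36322897  -1.48433505 105.27383841] [-0.37449928  0.10870007 -0.90521597] [-0.01659995  0.00279381  0.00265924]
```

```bash
python3 -m crank '0 0 2 0 0 0;0 0 4 0 0 0;0 0 6 0 0 0;0 0 8 0 0 0;0 0 10 0 0 0;0 0 11 0 0 0;0 0 11 0 0 0'
```

```text
time: 16.85
position: [552.2, -1.6, 93.8]
tool_rot: [-3.123, 0.337, 0.001]
wrist_force: [-0.1, -0.4, 0.1]
finger_gap: 19.2
```

The stem is in the socket with no force. Press onto the spring with a stronger grip.

```bash
python3 -m crank '0 0 2 0 0 0;0 0 4 0 0 0;0 0 6 0 0 0;0 0 8 0 0 0;0 0 10 0 0 0;0 0 10 0 0 0' -1 100; python3 -m crank '0 0 1 0 0 0;0 0 2 0 0 0;0 0 3 0 0 0;0 0 3 0 0 0'
```

```text
time: 17.35
position: [552.4, -1.6, 84.0]
tool_rot: [-3.123, 0.337, -0.001]
wrist_force: [0.5, 0.6, 5.0]
finger_gap: 18.3
time: 17.68
position: [552.5, -1.6, 81.3]
tool_rot: [-3.123, 0.337, -0.001]
wrist_force: [-0.7, 0.0, 6.1]
finger_gap: 18.4
```

```bash
python3 -m crank '0 0 1 0 0 0;0 0 1 0 0 0;0 0 1 0 0 0'; python3 -m crank '0 0 1 0 0 0;0 0 1 0 0 0;0 0 1 0 0 0'; python3 -m crank '0 0 1 0 0 0;0 0 1 0 0 0;0 0 1 0 0 0'
```

```text
time: 17.93
position: [552.5, -1.6, 80.5]
tool_rot: [-3.123, 0.337, -0.001]
wrist_force: [-0.3, -0.2, 6.7]
finger_gap: 18.2
time: 18.18
position: [552.5, -1.6, 79.9]
tool_rot: [-3.123, 0.337, -0.002]
wrist_force: [-2.5, 0.0, 12.2]
finger_gap: 18.2
time: 18.43
position: [552.6, -1.6, 79.9]
tool_rot: [-3.123, 0.337, -0.003]
wrist_force: [-5.5, 0.1, 25.3]
finger_gap: 18.5
```

The force rose sharply at z 79.9, exactly the predicted home height. Last checks.

```bash
python3 -m crank '0 0 0 0 0 0;0 0 0 0 0 0;0 0 0 0 0 0;0 0 0 0 0 0;0 0 0 0 0 0;0 0 0 0 0 0'; python3 - <<'E'
from h import *
p=read_camera("wrist"); whites(p)
h=cv2.cvtColor(p["color"],cv2.COLOR_RGB2HSV)
m=cv2.inRange(h,(5,140,150),(16,255,255)); n,l,st,ce=cv2.connectedComponentsWithStats(m)
for i in range(1,n):
    if st[i,4]>100: print("orange",st[i])
s=r.state();T=R.from_rotvec(s["tool_rot"])
print("flange near edge if z=68:",proj(p,[*(np.array([550.9,-.55])+25*T.apply([1,0,0])[:2]),68]).round(1))
t=read_camera("top"); h=cv2.cvtColor(t["color"],cv2.COLOR_RGB2HSV)
m=cv2.inRange(h,(125,80,30),(155,255,255)); n,l,st,ce=cv2.connectedComponentsWithStats(m)
for i in range(1,n):
    if st[i,4]>5: print("purple",st[i,4],ce[i].round(0),ray_z(t,ce[i],20).round(0))
for k in ("bowl","tin","clamp"):
    for d in look_for(t,k)[:1]: print(k,d["p"],w(t,d["xyz"]).round(0))
E
```

```text
time: 18.93
position: [552.6, -1.6, 79.9]
tool_rot: [3.123, -0.337, 0.003]
wrist_force: [-6.6, 0.5, 24.2]
finger_gap: 18.5
[312. 118.] [615.1 -14.4] len [ 4.4 33.9] ang 2.929
[206.4 228.5] [564.6  63.2] len [33.8  4.6] ang -1.786
[418.3 228.5] [536.7 -64.2] len [ 4.6 33.8] ang -1.786
orange [ 264  206   98   46 1705]
orange [ 287  247   51   91 4327]
flange near edge if z=68: [312.1 206.3]
purple 37 [416. 198.] [ 515. -292.   20.]
purple 37 [422. 216.] [ 457. -310.   20.]
bowl 0.81 [ 760. -221.   25.]
tin 0.63 [738. -10.  87.]
clamp 0.53 [765. 207.  13.]
```

Every check agrees: the flange is at 68 mm, the disc has not turned, both dice are in the tray, and the other things have not moved. Hand in.

```bash
python3 -c "
from plant import r
print(r.job_done())"
```

```text
the job is handed in; nothing more can be done
None
```

The job is handed in at about 19 s: the die is in the tray, and the knob is meshed in the hub and still held pressed home.

- **Die:** the first grasp closed above it without touching it. The fingertips turned out about 28 mm shorter than stated, as two camera views agreed. Going about 25 mm lower, the second grasp held, and the die went into the free part of the tray. The last top picture shows both dice in the tray, at (515, -292) and (457, -310).
- **Knob:** I lifted it from the stand, turned it to the socket's angle (-1.786 rad) and lowered it in without force. It reached the end stop at reported z = 79.9, against 79.8 predicted. The force then rose from 6.7 N to about 24 N, of which roughly 8 N is the spring.
- **Last checks:** the flange edge shows at pixel row 206, where a flange lying flat on the hub should be (206.3). The disc angle is unchanged, and the bowl, tin and clamp are where they were, to within a few mm. The hold was steady with a side force of about 6.6 N; no check failed.

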